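# Hold a load cell at its check force with a spring balance

## Task

Check the load cell in the bench stand. First flip the toggle of its separate readout from off to on while nothing pulls on the cell, because it zeroes itself as it starts; then take the pull ring of the spring balance and draw its rod out against the spring until the rod's pointer stands level with the blade of the cursor on the scale, without running well past it. Hold it steady there for at least two seconds while the reading settles and finish like that, still gripping the ring against the spring; leave the cursor where it is set and the other things on the bench undisturbed.

Things in the scene. Friction and masses are not known exactly. Their poses are not given: they have to be found in the camera images.
- stand: fixed check stand: aluminium base plate 310 x 95 mm, top at 16 mm; at its rear end a grey bracket with a steel S-shaped load cell and a radio box (top at 132 mm); before it a level spring balance tube, 29 mm thick, and beside the rod a scale rail. Origin under the plate's middle; -x: the way the rod is drawn, +y: the rail's side. The rod's axis is at y = 0, 75 mm up, the tube's mouth at x = -34 mm
- pull_ring (a point): centre of the steel ring at the rod's end, 75 mm above the bench; ring 44 mm outside, 24 mm inside, bar 10 mm thick, standing in the stand's x-z plane: pinch it from above across the stand's y. Rod in, it is at x = -100 mm of the stand; it moves to -x with the rod. The pointer arm is 41 mm behind it; only rail and cursor (up to 54 mm above the bench) are below it
- pointer (a point): lower end of the rod's pointer, a black finger 4 mm thick (x) and 5 mm wide that hangs from a collar on the rod towards the scale rail, 48 mm above the bench; moves with the rod. Axes as the stand's
- cursor_index (a point): top of the cursor's upright blade (3 mm thick in x, 5 mm wide, 54 mm above the bench), 8 mm farther out in the stand's y than the pointer. The cursor is a dark steel slider with a thumbscrew, clamped on the scale rail at the wanted pull. Pointer and blade are level when both have the same x in the stand's frame. Axes as the stand's
- pull_rod (a joint): how far the rod is drawn out of the tube, m: 0 = fully in (rest), stop at 0.080. The inner spring pulls it back with about 2 N at 0 and 150 N/m more (about 11 N at 0.060); friction 0.3 N. Released, it runs back in.
- cursor (a joint): where the cursor is clamped, m, on the same scale: the rod is at the cursor when joint pull_rod equals this value (it starts between 0.025 and 0.062)
- readout: the load cell's readout, fixed: grey and aluminium bench box 114 x 124 x 47 mm with a dark display and three keys on its top, toggle switch on its top towards the rear. Origin under its middle, -x its front (display side), z up.
- toggle_tip (a point): point on the axis of the toggle's steel lever, 34 mm from its pivot; lever 11 mm thick there and ends 5 mm beyond. The pivot is at x = 26, y = 0, z = 45 mm of the readout (box top at 42 mm, its end frames 47 mm). Off, the lever leans 0.4 rad to the readout's front (-x) and this point is 76 mm above the bench; on, it leans 0.4 rad to the rear (+x)
- toggle (a joint): toggle angle, rad: 0 = off (start), 0.8 = on. An over-centre spring holds it at either end (about 2 N at the tip to move it) and snaps it across past 0.4. It hinges about the readout's y axis.
- slide_box: bystander: closed blue slide box 89 x 98 x 36 mm, loose, origin under its middle
- specimen_cup: bystander: white-lidded specimen cup, 53 mm across, 62 mm tall, loose, origin under its middle
- coverslip_box: bystander: small white cardboard box 29 x 34 x 15 mm, loose, origin under its middle
- marker: bystander: black marker pen 137 mm long, 14 mm thick, loose, lying along its y, origin under its middle

How it is judged:
By the outcome, as a careful person would: the job done as asked, in the order asked, and still so for the second after the job is handed in, while the arm keeps its last pose, push and grip.
It also fails if it takes over 61 s, if anything falls off the work surface, if the arm or the gripper's body presses on something with over 40 N, if the wrist force passes 120 N, or if a joint passes its speed limit or range.

## Robot

A 7-joint arm with a two-finger parallel gripper is mounted at the origin on a cart in front of the work surface, level with it; the furniture and walls round the work are solid. World frame = base frame: x ahead of the robot, y to its left, z up, the work surface at z = 0. Lengths are in mm, angles in rad, forces in N, time in s.
With the tool pointing down it reaches from about 425 to 975 mm from the base axis. Payload 16.7 kg.
Tool frame: the origin (TCP) lies between the finger pads; the fingertips stand 22 mm ahead of it and the grasp point (between the pads) lies 3 mm ahead of it; x points along the fingers, y is the direction in which the jaws open and shut, and the axes are right-handed (so a half turn about x gives the same grasp; the last joint's range is limited). The gripper opens to 85 mm and grips with 20 to 120 N. Pads are 22 mm wide; open, the fingers measure 114 mm over their backs; the gripper's body (76 mm by 85 mm) begins 54 mm behind the grasp point. The pads swing forward as they close: fully open they stand 13 mm farther back than shut.
Start: joints at [-1.349, 0.426, 0.074, 1.606, -0.034, 1.111, -0.067], TCP at [244.597, 629.087, 253.302] pointing down, gripper open.
Joint ranges: [-2.85, 2.85], [-0.5, 2.14], [-1.23, 1.37], [0.21, 2.46], [-1.02, 4.16], [0.16, 2.05], [-2.73, 2.73]. Speed limits (rad/s): [1.89, 1.89, 2.39, 2.39, 3.01, 3.01, 3.01].

## Interface

Orientations are given as a 3x3 rotation matrix whose columns are the frame's x, y, z axes.
In Python, from rig import robot, cams, models gives the robot as it stands.
- The arm moves only by the tool jog_arm, never from a script. Its argument "series" is text: rows parted by semicolons, each of 5 numbers parted by spaces: the closure, from 0 (fully open) to 1 (shut), then the shift along the tool's x, y, z in mm, then the turn about the tool's x in rad. In form: jaw dx dy dz turn; .... A call has 1 to 10 rows; each row is the pose to reach, as a shift and turn from the pose commanded when the call began, along the tool's axes at that moment; what a row does not reach only later rows make up. A row lasts 1/8 s, in which the tool goes at most 62.5 mm and 10.7 degrees, less where a joint would pass 70% of its speed; a pose out of reach is approached as far as the arm can. A call with a gripper value outside its range is refused whole. The fingers move at their own pace and stop on an object; "newtons" is the grip in N (left out, the last holds). Time passes only in rows, so rows that repeat a pose let the fingers close. It gives the time, the measured TCP pose, the force and the opening at its end, in the units of the state.
- robot.state(): the state, without advancing time (a new reading comes with each control period).
- cams.camera(name): name is "scene" or "top"; returns the picture (420x560x3 uint8, red, green, blue); there is no depth.
- cams.camera_model(name): a dict with "vfov" (degrees; the focal length in pixels is half the picture's height over the tangent of half this angle, whatever the lens; pixels are square), "cx", "cy" (the principal point, pixels), "distortion" ([k1, k2, p1, p2, k3] as OpenCV has them; the pictures are not rectified), "position" and "rotation" of the camera in the world. Camera axes: x right, y up, looking along -z (the intrinsics and any distortion apply to the point x, -y, -z); pixel columns grow to the right and rows downward; lengths in mm; the calibration is good to about 2 mm. A picture is of the moment at which its call begins. camera_model takes no time and is no camera call.
- robot.sign_off(): hands the job in, once; it reports no verdict.
Trained networks look in the newest picture that a camera, given by its name, has taken for a name from the list of things; names that differ only in an ending like _2 or _b are one class to them, and where a whole thing is asked for, a point or a joint stands for the part that bears it (a point fixed in the world has none). Each returns a list of dicts, best first, with "confidence" (0 to 1); they miss things now and then, are a little off and sometimes report something else, mostly with a low value. They report only what shows in the picture. A call takes as long as a camera call.
- models.recognise(camera, target): "rect" ([centre column, centre row, width, height] in pixels, round what is visible of it).
- models.masks_of(camera, target): "region" (420x560 bool, what is visible of it) and "rect" ([centre column, centre row, width, height] in pixels, round what is visible of it).
- models.tip_of(camera, target): "centre" ([column, row] in pixels: a listed point, or the origin of a listed thing).
The state is a dict: "clock": time; "joint_positions": joint angles; "qvel": joint speeds; "effort": joint torques, N m; "tool_pos": TCP position; "tcp_rot": TCP orientation; "contact_force": force on the tool from outside, world axes, zero at the start; "ft_torque": the same for the moment, N m; "width": finger opening in mm.
Only numpy, scipy, OpenCV 4.12 (cv2) and the standard library are available. Lean on these libraries where they do the work, as an engineer would, in place of code of your own. Each camera call takes 0.05 s, during which the arm holds its last target. There are 200 camera calls.

## Working session

There is one attempt and no reset: what is moved stays moved. The work goes in short steps, Python scripts to look and compute and a tool call to move; the robot and the scene stay as the last step left them, time stands still between calls to the robot, and variables do not carry over. Pictures are saved under pics/ and viewed, about 8 in all and at most 12, crops included, and the job is handed in when it is done.

Besides the shell and the picture viewer there is one more tool, called after "Emit:" by a JSON object that holds its "method" and its "body". jog_arm: Moves the arm, as the interface text tells. Its arguments: {"type":"object","properties":{"series":{"type":"string"},"newtons":{"type":"number"}},"required":["series"]}

```bash
mkdir -p pics; cat > h.py <<'E'
import numpy as np, cv2
from rig import robot,cams,models
from scipy.optimize import least_squares
def K(n):
    m=cams.camera_model(n); f=210/np.tan(np.radians(m['vfov'])/2)
    R=np.array(m['rotation']);C=np.array(m['position'],float)
    return np.array([[f,0,m['cx']],[0,f,m['cy']],[0,0,1]]),np.array(m['distortion'],float),R,C
def proj(n,P):
    k,d,R,C=K(n); p=(np.atleast_2d(P)-C)@R*[1,-1,-1]
    return cv2.projectPoints(p,np.zeros(3),np.zeros(3),k,d)[0][:,0]
def ray(n,px):
    k,d,R,C=K(n); u=cv2.undistortPoints(np.array([[px]],float),k,d)[0,0]
    return C,R@np.array([u[0],-u[1],-1])
def atz(n,px,z):
    C,v=ray(n,px); return C+v*(z-C[2])/v[2]
E
cat > a.py <<'E'
from h import *
s=robot.state();print(s['clock'],s['tool_pos'],np.round(s['tcp_rot'],3).tolist(),s['width'])
Z=dict(stand=0,pull_ring=75,pointer=48,cursor_index=54,readout=0,toggle_tip=76,slide_box=0,specimen_cup=0,coverslip_box=0,marker=0)
for n in('scene','top'):
    im=cams.camera(n);cv2.imwrite(f'pics/{n}0.png',im[:,:,::-1]);print(n,K(n)[3])
    for t,z in Z.items():
        for r in models.tip_of(n,t)[:2]: print(t,np.round(r['centre'],1),round(r['confidence'],2),np.round(atz(n,r['centre'],z),1))
a,b=cv2.imread('pics/scene0.png'),cv2.imread('pics/top0.png');
E
python3 a.py
```

```text
0.0 [244.49446957 628.75323753 252.62292525] [[-0.0, 0.362, 0.932], [-0.001, 0.932, -0.362], [-1.0, -0.001, 0.0]] 85.63691015762316
scene [ -52.18323439 -540.58920469  594.24849305]
stand [190.1 233.3] 0.85 [495.7  62.2   0. ]
pull_ring [211.3 228.7] 0.91 [462.6 -39.4  75. ]
pointer [186.  231.2] 0.88 [452.2  26.1  48. ]
cursor_index [193.6 245.4] 0.68 [419.3 -27.   54. ]
readout [341.9 268.3] 0.88 [ 581.5 -289.8    0. ]
readout [270.  311.7] 0.58 [ 397.2 -230.8    0. ]
toggle_tip [345.8 235. ] 0.55 [ 597.  -283.4   76. ]
slide_box [351.2 322.9] 0.56 [ 456.3 -369.9    0. ]
specimen_cup [268.5 314.4] 0.6 [ 390.2 -232.2    0. ]
coverslip_box [289.6 343.5] 0.9 [ 355.7 -300.1    0. ]
top [ 477.74898557 -147.08906492  994.63027798]
stand [186.8 231.9] 0.62 [502.7  61.9   0. ]
pull_ring [228.9 247.2] 0.6 [472.1 -34.2  75. ]
pointer [203.3 258.9] 0.78 [449.2  18.9  48. ]
cursor_index [226.2 277.4] 0.56 [414.  -26.7  54. ]
readout [357.1 192.7] 0.84 [ 583.3 -287.5    0. ]
toggle_tip [364.5 180.8] 0.47 [ 598.  -291.2   76. ]
slide_box [398.9 255.6] 0.71 [ 454.  -372.6    0. ]
slide_box [226.7 277. ] 0.56 [411.1 -20.8   0. ]
specimen_cup [326.9 285.5] 0.82 [ 394.  -224.4    0. ]
coverslip_box [362.3 300.6] 0.54 [ 362.9 -296.5    0. ]
marker [347.5 117.2] 0.94 [ 741.8 -269.6    0. ]
```

```bash
python3 - <<'E'
import cv2
b=cv2.imread('pics/top0.png')[80:340,130:480];cv2.imwrite('pics/tc.png',cv2.resize(b,None,fx=2.25,fy=2.25,interpolation=2))
a=cv2.imread('pics/scene0.png')[170:380,120:420];cv2.imwrite('pics/sc.png',cv2.resize(a,None,fx=2.6,fy=2.6,interpolation=2))
E
```

```text
(no output)
```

View pics/tc.png

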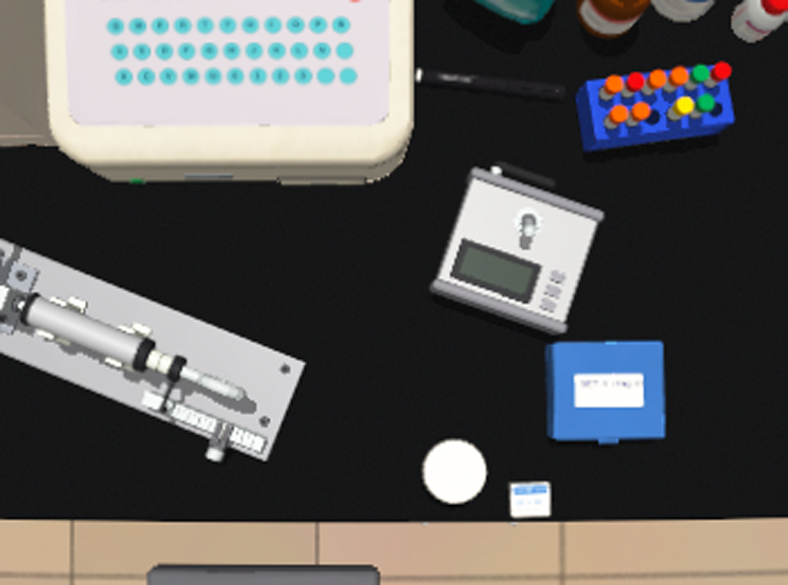

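View pics/sc.png

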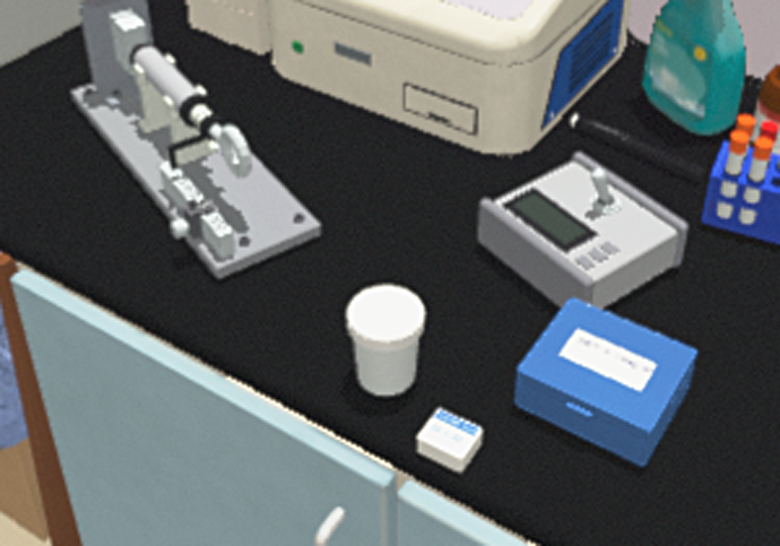

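The top view shows the stand at left with its ring near pixel (229, 247) and the cursor blade near (226, 277). The readout is at (357, 192) with the toggle near (364, 181), and the cup, boxes and marker are clear of both.

```bash
python3 - <<'E'
from h import *
c=lambda u,v,z:atz('top',(130+u/2.25,80+v/2.25),z)
A=c(305,362,16);B=c(268,460,16);M=(A+B)/2
d=(B-A)[:2];print('plate end',A,B,np.linalg.norm(d),'stand y yaw',np.arctan2(d[1],d[0]))
yv=d/np.linalg.norm(d);xv=np.array([yv[1],-yv[0]]);print('stand x',xv,'y',yv,'x yaw',np.degrees(np.arctan2(xv[1],xv[0])))
O=M[:2]+155*xv;print('origin',O,'ring',O-100*xv,'pointer',O-59*xv)
fl,fr,rl,rr=c(432,289,47),c(565,330,47),c(475,170,47),c(603,215,47)
print(fl,fr,rl,rr,np.linalg.norm(fl-fr),np.linalg.norm(fl-rl))
x=(rl+rr-fl-fr)[:2];x/=np.linalg.norm(x);O=(fl+fr+rl+rr)[:2]/4
y=(fl-fr)[:2]/np.linalg.norm((fl-fr)[:2])
print('readout',O,x,y,'pivot',O+26*x,'tip',O+12.8*x)
# triangulate
def tri(p,q):
    C,v=ray('scene',p);D,w=ray('top',q);t=np.linalg.lstsq(np.c_[v,-w],D-C,rcond=None)[0];return (C+t[0]*v+D+t[1]*w)/2,np.linalg.norm(C+t[0]*v-D-t[1]*w)
for p,q in(((345.8,235),(364.5,180.8)),((211.3,228.7),(228.9,247.2)),((186,231.2),(203.3,258.9)),((193.6,245.4),(226.2,277.4))):print(tri(p,q))
E
```

```text
plate end [ 484.50401427 -100.48883799   16.        ] [397.52343732 -67.78110405  16.        ] 92.92694241397659 stand y yaw 2.78191496871638
stand x [0.35197256 0.93601032] y [-0.93601032  0.35197256] x yaw 69.39198667171702
origin [495.56947279  60.94662833] ring [460.37221667 -32.65440351] pointer [474.80309168   5.72201954]
[ 547.39642515 -211.81095538   47.        ] [ 511.69177499 -327.40871863   47.        ] [ 651.88617545 -250.14440119   47.        ] [ 612.47482089 -362.55949806   47.        ] 120.98621785044554 111.29942040786514
readout [ 580.86229912 -287.98089331] [ 0.94149103 -0.33703803] [0.29511337 0.95546224] pivot [ 605.34106598 -296.74388213] tip [ 592.91338434 -292.29498012]
(array([ 595.77553433, -287.57957643,   79.10475966]), np.float64(7.174547237894459))
(array([471.38337837, -32.32174878,  66.71789205]), np.float64(2.2112730620593397))
(array([448.22314079,  19.24650559,  53.21010979]), np.float64(3.311188110173887))
(array([415.44607746, -28.53420877,  57.30755333]), np.float64(3.711021375533348))
```

Emit:
{"method": "jog_arm", "body": {"series": "1 0 -365 312 0;1 0 -365 312 0;1 0 -365 312 0;1 0 -365 312 0;1 0 -365 312 0;1 0 -365 312 0;1 0 -365 312 0;1 0 -365 312 0;1 0 -365 312 0;1 0 -365 312 0", "newtons": 60}}

```text
clock: 2.35
tool_pos: [403.1, 176.2, 253.5]
tcp_rot: [[0.0, 0.362, 0.932], [0.0, 0.932, -0.362], [-1.0, 0.001, 0.0]]
contact_force: [0.2, 0.1, 0.4]
width: 0.2
```

Emit:
{"method": "jog_arm", "body": {"series": "1 0 -365 313 0;1 0 -365 313 0;1 0 -365 313 0;1 0 -365 313 0;1 0 -365 313 0;1 0 -365 313 0;1 0 -365 313 0;1 0 -365 313 0;1 0 -365 313 0;1 120 -365 313 0"}}

```text
clock: 3.6
tool_pos: [565.6, -277.5, 193.0]
tcp_rot: [[0.007, 0.361, 0.933], [-0.001, 0.933, -0.361], [-1.0, 0.001, 0.007]]
contact_force: [1.6, 0.4, -2.1]
width: -0.4
```

```bash
python3 - <<'E'
from h import *
print(robot.state()['tool_pos'])
a=cams.camera('scene')[200:340,260:460];b=cams.camera('top')[130:250,290:460]
r=lambda i,w:cv2.resize(i,(w,int(i.shape[0]*w/i.shape[1])),interpolation=2)
a,b=r(a,400),r(b,400);h=max(len(a),len(b));p=lambda i:np.pad(i,((0,h-len(i)),(0,0),(0,0)))
cv2.imwrite('pics/t1.png',np.hstack([p(a),p(b)])[:,:,::-1])
E
```

```text
[ 565.57492528 -277.54935688  193.01396065]
```

View pics/t1.png

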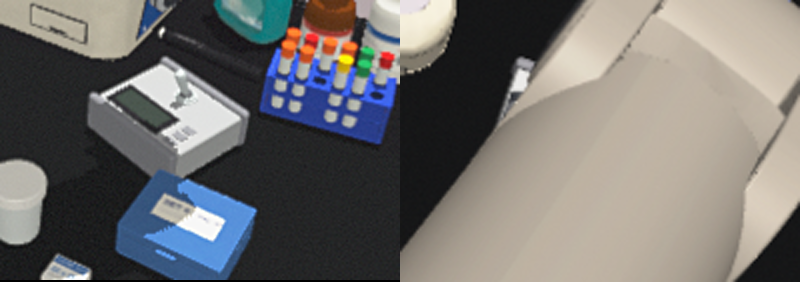

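The scene camera shows the toggle clear at crop (183, 82), and the gripper is still above the frame. Next I descend in front of the lever.

Emit:
{"method": "jog_arm", "body": {"series": "1 50 0 -3 0;1 90 0 -3 0;1 110 0 -3 0;1 110 0 -3 0;1 110 0 -3 0"}}

```text
clock: 4.32
tool_pos: [560.8, -276.9, 82.7]
tcp_rot: [[0.002, 0.362, 0.932], [-0.001, 0.932, -0.362], [-1.0, 0.0, 0.002]]
contact_force: [-0.5, -0.5, 0.2]
width: -0.4
```

```bash
python3 - <<'E'
from h import *
print(robot.state()['tool_pos'])
a=cams.camera('scene')[170:300,270:440]
cv2.imwrite('pics/t2.png',cv2.resize(a,None,fx=4,fy=4,interpolation=2)[:,:,::-1])
E
```

```text
[ 560.75696543 -276.94475464   82.65557844]
```

View pics/t2.png

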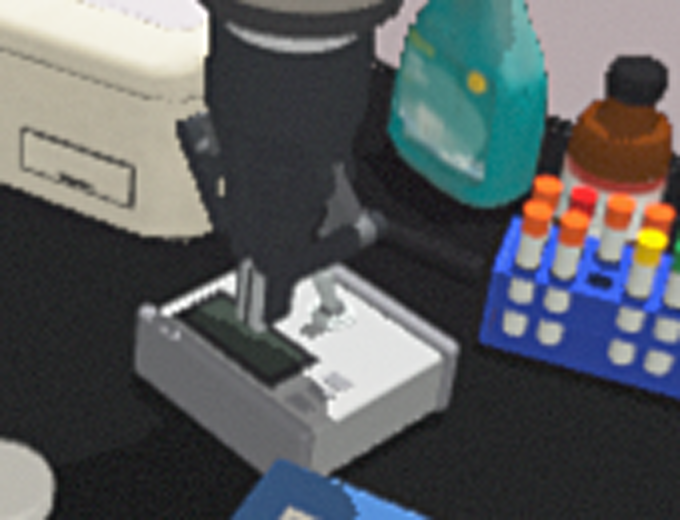

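The closed fingers stand over the display, in front of the lever at crop (330, 300), and clear of it. Now I push to the rear.

Emit:
{"method": "jog_arm", "body": {"series": "1 0 1 10 0;1 0 1 18 0;1 0 1 24 0;1 0 1 30 0;1 0 1 34 0;1 0 1 38 0;1 0 1 38 0"}}

```text
clock: 5.25
tool_pos: [595.8, -289.7, 80.8]
tcp_rot: [[0.0, 0.362, 0.932], [-0.0, 0.932, -0.362], [-1.0, -0.0, 0.0]]
contact_force: [-0.1, -0.4, -0.3]
width: -0.1
```

Emit:
{"method": "jog_arm", "body": {"series": "1 0 0 -20 0;1 0 0 -35 0;1 -40 0 -40 0;1 -100 0 -60 0;1 -150 0 -120 0;1 -150 0 -120 0"}}

```text
clock: 6.0
tool_pos: [482.1, -245.8, 233.0]
tcp_rot: [[0.003, 0.363, 0.932], [0.001, 0.932, -0.363], [-1.0, 0.002, 0.003]]
contact_force: [0.8, 0.1, 0.2]
width: -0.1
```

```bash
python3 - <<'E'
from h import *
print(robot.state()['tool_pos'])
a=cams.camera('scene');print([(np.round(r['centre'],1),r['confidence']) for r in models.tip_of('scene','toggle_tip')])
cv2.imwrite('pics/t3.png',cv2.resize(a[190:300,290:430],None,fx=4,fy=4,interpolation=2)[:,:,::-1])
P=np.array([606,-293,45.]);x=np.array([.945,-.33,0])
for s in(-1,1):print(proj('scene',P+x*13.2*s+[0,0,31.3]))
E
```

```text
[ 482.10887111 -245.84938476  232.95730353]
[(array([355.3, 230.7]), 0.48), (array([270.9, 313.7]), 0.17)]
[[347.42522393 236.61362449]]
[[356.48158386 231.92542394]]
```

View pics/t3.png

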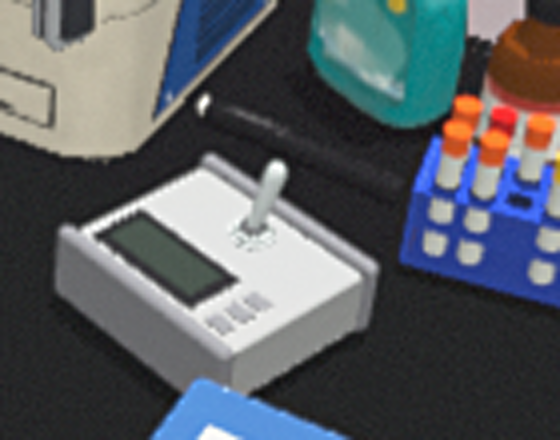

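The lever now leans to the rear with its tip at about (357, 231), which matches the on prediction, so the readout is on. Next is the stand pose, refined from all the cues.

```bash
cat > fit.py <<'E'
from h import *
print(np.round(robot.state()['joint_positions'],2))
obs=[]
for n in('scene','top'):
    cams.camera(n)
    for t in('stand','pull_ring','pointer','cursor_index'):
        r=models.tip_of(n,t)
        if r: obs.append((n,t,r[0]['centre'],r[0]['confidence'])); print(n,t,np.round(r[0]['centre'],1),round(r[0]['confidence'],2))
for u,v,y in((305,362,-47.5),(268,460,47.5)):obs.append(('top',(-155,y,16),(130+u/2.25,80+v/2.25),1))
for u,v,y in((320,232,-47.5),(220,274,47.5)):obs.append(('scene',(-155,y,16),(120+u/2.6,170+v/2.6),1))
def pts(p):
    return dict(stand=(0,0,0),pull_ring=(-100,0,75),pointer=(-59,p[3],48),cursor_index=(-59-p[4],p[3]+8,54))
def f(p,full=False):
    c,s=np.cos(p[2]),np.sin(p[2]);R=np.array([[c,-s,0],[s,c,0],[0,0,1]]);r=[]
    for n,t,px,w in obs:
        L=np.array(pts(p)[t] if isinstance(t,str) else t,float);r.append(proj(n,R@L+[p[0],p[1],0])[0]-px)
    return np.array(r).ravel()
q=least_squares(f,[496,61,1.211,27,50],loss='soft_l1',f_scale=1.5,x_scale=[10,10,.1,10,10])
print(q.x);
for o,r in zip(obs,f(q.x).reshape(-1,2)):print(o[0],o[1],np.round(r,1))
p=q.x;xv=np.array([np.cos(p[2]),np.sin(p[2])]);print('ring',p[:2]-100*xv,xv)
E
python3 fit.py
```

```text
[-0.24  0.28  0.72  1.96 -0.22  0.98  1.78]
scene stand [193.4 232.6] 0.89
scene pull_ring [208.  232.3] 0.84
scene pointer [183.8 231.9] 0.85
scene cursor_index [190.4 245.9] 0.59
top stand [186.4 234. ] 0.89
top pull_ring [229.  249.5] 0.94
top pointer [203.3 261.7] 0.71
top cursor_index [227.1 277.4] 0.59
[499.57662543  59.07631246   1.1841178   38.65470669  52.67630666]
scene stand [-1.1  0.3]
scene pull_ring [ 0.9 -4.4]
scene pointer [1.2 2.9]
scene cursor_index [1.4 0.8]
top stand [ 1.7 -0.6]
top pull_ring [-0.5  3.2]
top pointer [-0.1  1.1]
top cursor_index [-0.9 -0.1]
top (-155, -47.5, 16) [ 1.  -0.3]
top (-155, 47.5, 16) [-0.6  0.2]
scene (-155, -47.5, 16) [ 0.2 -3.8]
scene (-155, 47.5, 16) [-1.9 -2.8]
ring [461.86519911 -33.54036166] [0.37711426 0.92616674]
```

Emit:
{"method": "jog_arm", "body": {"series": "0.45 0 20 -10 0.17;0.45 0 40 -20 0.35;0.45 0 60 -30 0.52;0.45 0 80 -40 0.7;0.45 0 100 -50 0.87;0.45 0 130 -65 1.05;0.45 0 160 -80 1.22;0.45 30 190 -96 1.4;0.45 60 190 -96 1.57;0.45 60 190 -96 1.57", "newtons": 60}}

```text
clock: 7.85
tool_pos: [462.1, -34.3, 169.6]
tcp_rot: [[-0.003, 0.933, -0.361], [-0.002, -0.361, -0.933], [-1.0, -0.002, 0.003]]
contact_force: [-0.1, -0.7, 0.9]
width: 47.0
```

Emit:
{"method": "jog_arm", "body": {"series": "0.45 20 0 0 0;0.45 20 0 0 0"}}

```text
clock: 8.1
tool_pos: [463.0, -34.9, 151.1]
tcp_rot: [[-0.001, 0.933, -0.359], [-0.001, -0.359, -0.933], [-1.0, -0.001, 0.001]]
contact_force: [0.9, -0.5, 0.9]
width: 46.7
```

```bash
python3 - <<'E'
from h import *
s=robot.state();print(s['tool_pos'],np.round(s['joint_positions'],2))
a=cams.camera('scene')[130:290,120:320];b=cams.camera('top')[170:330,130:330]
r=lambda i:cv2.resize(i,(400,320),interpolation=2)
cv2.imwrite('pics/g1.png',np.hstack([r(a),r(b)])[:,:,::-1])
E
```

```text
[462.97392382 -34.86972846 151.14566527] [-0.82  0.31  0.9   2.2  -0.34  0.78 -0.06]
```

View pics/g1.png

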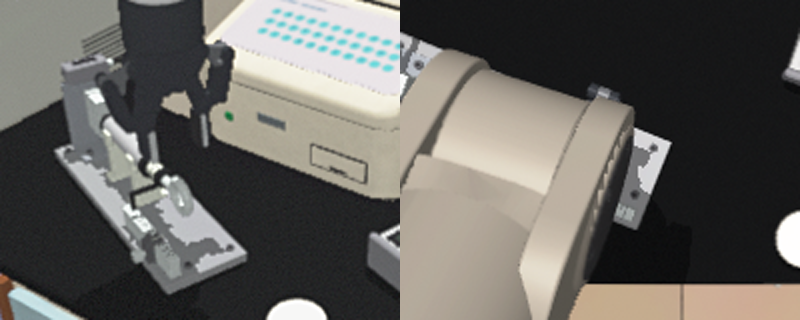

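The scene view shows the open fingers straddling the ring plane, with tips at (197, 200) and (222, 202) and the ring at (210, 228). I descend.

Emit:
{"method": "jog_arm", "body": {"series": "0.45 20 0 0 0;0.45 40 0 0 0;0.45 55 0 0 0;0.45 62 0 0 0;0.45 62 0 0 0"}}

```text
clock: 8.82
tool_pos: [463.2, -34.4, 88.9]
tcp_rot: [[-0.0, 0.932, -0.362], [-0.0, -0.362, -0.932], [-1.0, -0.0, 0.0]]
contact_force: [0.1, 0.4, -0.3]
width: 47.1
```

```bash
python3 - <<'E'
from h import *
s=robot.state();print(s['tool_pos'])
a=cams.camera('scene')[170:280,140:270]
cv2.imwrite('pics/g2.png',cv2.resize(a,None,fx=5,fy=5,interpolation=2)[:,:,::-1])
E
```

```text
[463.1560101  -34.35302801  88.94773419]
```

View pics/g2.png

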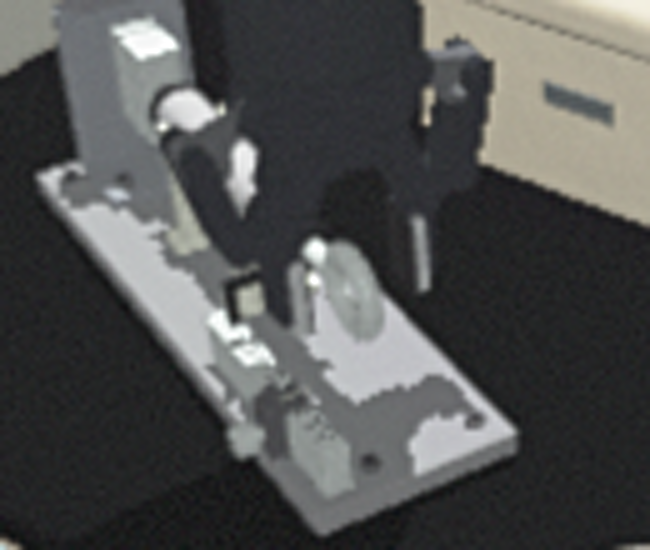

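The fingers straddle the ring, which is centred at about (211, 228), roughly 5 mm further to -x than the pads. I correct for that and close.

Emit:
{"method": "jog_arm", "body": {"series": "0.45 0 0 4 0;0.6 0 0 4 0;0.8 0 0 4 0;1 0 0 4 0;1 0 0 4 0;1 0 0 4 0;1 0 0 4 0;1 0 0 4 0", "newtons": 70}}

```text
clock: 9.88
tool_pos: [462.2, -38.0, 89.0]
tcp_rot: [[0.001, 0.932, -0.362], [-0.0, -0.362, -0.932], [-1.0, 0.001, -0.0]]
contact_force: [3.5, -1.2, 5.5]
width: 8.6
```

Emit:
{"method": "jog_arm", "body": {"series": "1 0 0 5 0;1 0 0 10 0;1 0 0 15 0;1 0 0 20 0;1 0 0 25 0;1 0 0 30 0;1 0 0 30 0;1 0 0 30 0"}}

```text
clock: 10.88
tool_pos: [451.3, -65.2, 89.0]
tcp_rot: [[0.001, 0.932, -0.361], [0.001, -0.361, -0.932], [-1.0, 0.0, -0.001]]
contact_force: [5.6, 4.9, 5.9]
width: 8.2
```

```bash
cat > look.py <<'E'
import sys
from h import *
s=robot.state();print(s['clock'],s['tool_pos'],s['contact_force'],s['width'])
for n in('scene','top'):
    im=cams.camera(n)
    for t,z in(('pointer',48),('cursor_index',54)):
        for r in models.tip_of(n,t)[:1]:print(n,t,np.round(r['centre'],1),round(r['confidence'],2),np.round(atz(n,r['centre'],z),1))
    cv2.imwrite(f'pics/{sys.argv[1]}_{n}.png',im[:,:,::-1])
a=cv2.imread(f'pics/{sys.argv[1]}_scene.png')[205:285,150:250];b=cv2.imread(f'pics/{sys.argv[1]}_top.png')[235:315,170:270]
cv2.imwrite(f'pics/{sys.argv[1]}.png',np.hstack([cv2.resize(i,(400,320),interpolation=2) for i in(a,b)]))
E
python3 look.py p1
```

```text
10.875 [451.34350551 -65.236934    89.00034618] [5.60337609 4.86629514 5.896323  ] 8.189280815346276
scene pointer [190.6 236.7] 0.5 [443.1   4.3  48. ]
scene cursor_index [192.8 247. ] 0.52 [414.5 -29.2  54. ]
```

View pics/p1.png

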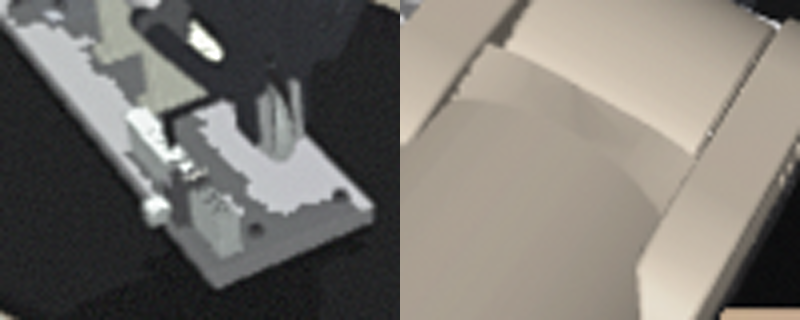

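The ring is gripped and the rod is drawn about 29 mm. The pointer hangs at about (192, 237) and the cursor is ahead of it near (195, 250). The arm blocks the top view here, so I enlarge the scene picture.

```bash
python3 - <<'E'
import cv2
a=cv2.imread('pics/p1_scene.png')[222:272,172:222]
cv2.imwrite('pics/p1z.png',cv2.resize(a,(600,600),interpolation=2))
E
```

```text
(no output)
```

View pics/p1z.png

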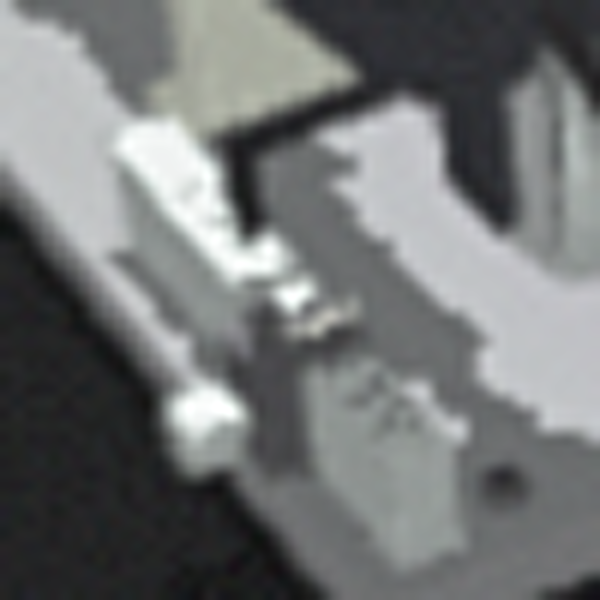

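```bash
python3 - <<'E'
from h import *
for a in (67.8,68.7,69.4):
    a=np.radians(a);xv=np.array([np.cos(a),np.sin(a)]);yv=np.array([-xv[1],xv[0]])
    P=atz('scene',(192.7,239.9),48)[:2];B=atz('scene',(193.2,246.8),54)[:2]
    print(P,B,'dx',(P-B)@xv,'dy',(B-P)@yv)
# predicted blade px for advance
C=np.r_[P,48]
for d in (0,10,15,20,25,30):print(d,proj('scene',[*(P-xv*d+8*yv),54]),proj('scene',[*(P-xv*d),48]))
E
python3 - <<'E'
import cv2
a=cv2.imread('pics/scene0.png')[222:272,172:222]
cv2.imwrite('pics/p0z.png',cv2.resize(a,(600,600),interpolation=4))
E
```

```text
[437.31745584  -7.01271629] [415.46802044 -29.47863875] dx 29.05614462987277 dy 11.741207710043286
[437.31745584  -7.01271629] [415.46802044 -29.47863875] dx 28.868137170291625 dy 12.196153309945355
[437.31745584  -7.01271629] [415.46802044 -29.47863875] dx 28.71698231623808 dy 12.547925162804141
0 [[188.89477405 239.00898584]] [[192.7 239.9]]
10 [[191.0683611  241.40262031]] [[194.88309658 242.27994377]]
15 [[192.16730581 242.61293732]] [[195.98675238 243.48322911]]
20 [[193.27447527 243.8323931 ]] [[197.09860243 244.69552599]]
25 [[194.38996427 245.06109387]] [[198.21874043 245.91693836]]
30 [[195.5138691  246.29914756]] [[199.34726156 247.14757178]]
```

View pics/p0z.png

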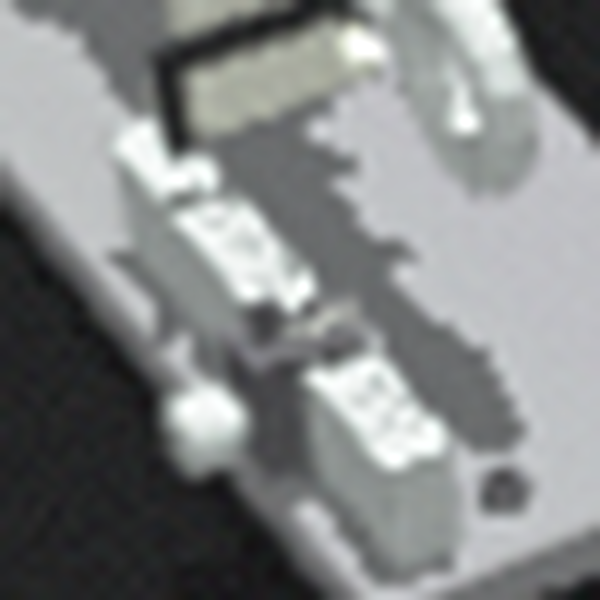

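Pointer tip is at about (192.7, 240), with the blade top near (193.5, 247). That leaves about 24 mm, so I draw 18 more and look again.

Emit:
{"method": "jog_arm", "body": {"series": "1 0 0 4 0;1 0 0 8 0;1 0 0 12 0;1 0 0 15 0;1 0 0 18 0;1 0 0 18 0;1 0 0 18 0"}}

```text
clock: 12.05
tool_pos: [444.8, -81.6, 89.0]
tcp_rot: [[0.001, 0.933, -0.361], [0.001, -0.361, -0.933], [-1.0, 0.0, -0.001]]
contact_force: [5.9, 6.7, 5.6]
width: 8.6
```

```bash
python3 look.py p2; python3 - <<'E'
import cv2,numpy as np
ims=[cv2.imread(f'pics/{n}.png')[228:258,180:212] for n in('scene0','p2_scene')]
cv2.imwrite('pics/p2z.png',np.vstack([np.hstack([cv2.resize(ims[1],(640,600),interpolation=2)])]))
g=cv2.cvtColor(ims[1],cv2.COLOR_BGR2GRAY)
print('cols',180,'..');
for i in range(6,28):print(228+i,' '.join('%3d'%v for v in g[i,4:28]))
E
```

```text
12.05 [444.83779312 -81.62309565  88.96893064] [5.92568489 6.74855224 5.61757514] 8.581806321119258
scene pointer [198.3 243.1] 0.44 [435.7 -24.2  48. ]
scene cursor_index [193.3 245. ] 0.5 [420.  -25.6  54. ]
top cursor_index [327.5 286.6] 0.47 [ 396.4 -221.4   54. ]
cols 180 ..
234 243 242 243 241 202 128 102 106 106 109 108 112 111 110 113 136 168 115  70  57  46  33  47  69
235 245 242 242 245 243 196 123 105 110 109 112 107 105  94  73  71  67  46  30  33  54  82 121 143
236 243 244 242 242 240 241 153 112 108 108  99  85  76  57  46  38  32  49  74 100 130 161 199 201
237 207 242 241 226 220 237 158 125 109  99  68  54  46  35  39  47  71 123 152 178 200 199 201 197
238 164 223 235 219 240 239 188 162 147 105  65  34  35  49  73  86 122 190 202 199 198 196 195 191
239 143 184 240 245 242 237 227 214 227 158  73  33  42  79 112 112 111 144 198 201 198 195 194 195
240 140 143 192 243 239 217 217 243 245 236 114  32  43  87 113 112 107 132 188 200 195 197 195 196
241 144 139 141 187 240 244 241 232 223 232 173  54  41  85 113 111 108 108 136 182 185 198 195 196
242 148 145 138 142
[... 680 characters left out ...]

249 184 180 138 128 124 139 135 139 115  78  72  87 106 149 184 131 128 118  99 107 108 109 111 109
250 151 193 199 181 116 118 111 117 120  91  97 120 123 127 129 113 112  95  95 110 105 108 107 110
251 123 163 197 182 111 106  98  88 121 128 125 122 120 115 115  82  99 133 169 166 111 104 109 108
252 103 127 170 181 131 106  95  68  92 117 100  74  74 113 160 140 180 226 254 242 169 113 102 108
253  69 102 129 176 183 145 117  67  67  74  74  67  82 167 247 241 250 247 240 213 244 170 110 106
254  36  82 126 174 223 227 196 110  71  68  73  74  80 122 191 245 249 243 233 204 221 215 122 107
255  30  94 184 241 250 250 251 197 109  68  73  71  81 110 149 197 238 201 193 225 148 122 111 106
```

View pics/p2z.png

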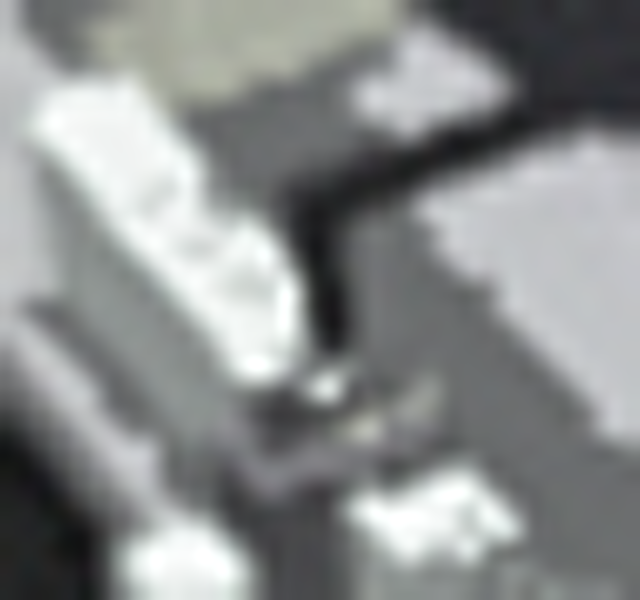

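The pointer's lower end is at about (196, 245). The blade's dark face is at (194, 248) with its top edge near row 247, so about 8–10 mm remain. I draw 5 more and measure numerically.

Emit:
{"method": "jog_arm", "body": {"series": "1 0 0 2 0;1 0 0 4 0;1 0 0 5 0;1 0 0 5 0;1 0 0 5 0"}}

```text
clock: 12.98
tool_pos: [443.0, -86.2, 89.0]
tcp_rot: [[0.001, 0.933, -0.361], [0.001, -0.361, -0.933], [-1.0, -0.0, -0.001]]
contact_force: [4.4, 9.1, 5.7]
width: 8.4
```

```bash
cat > num.py <<'E'
from h import *
import sys
s=robot.state();print(s['clock'],s['tool_pos'],s['contact_force'],'drawn',np.hypot(*(np.array(s['tool_pos'])[:2]-[462.2,-38.0])))
im=np.mean([cams.camera('scene') for _ in range(4)],0);np.save(f'pics/{sys.argv[1]}.npy',im)
cv2.imwrite(f'pics/{sys.argv[1]}.png',im[:,:,::-1])
g=im.mean(2)
print('    ',' '.join('%3d'%v for v in range(188,208)))
for i in range(238,256):print(i,' ',' '.join('%3d'%v for v in g[i,188:208]))
P=np.array([437.3,-7,48.])
for d in(0,1):print(proj('scene',P+[0,0,d]),proj('scene',P-[d*.362,d*.932,0]),proj('scene',P+[-d*.932,d*.362,0]))
E
python3 num.py p3
```

```text
12.975 [443.04710602 -86.16920192  88.97680174] [4.3621413  9.08460017 5.74811746] drawn 51.8372970117385
     188 189 190 191 192 193 194 195 196 197 198 199 200 201 202 203 204 205 206 207
238   239 238 187 161 143 109 100  78  57  52  38  34  37  61 100 131 160 201 200 198
239   242 236 226 214 225 157 101  62  36  35  42  53  72 116 181 202 200 200 198 196
240   238 216 215 241 243 234 133  69  33  41  67  91 112 136 191 204 199 197 195 195
241   239 243 239 231 219 232 195 107  37  46  86 113 111 110 137 182 186 198 195 195
242   194 243 239 220 208 210 242 164  50  42  83 113 111 107 106 112 140 196 196 195
243   147 202 241 242 236 229 244 196  62  31  72 112 111 109 108 105 131 186 199 197
244   137 149 204 241 241 237 240 211  76  26  66 112 111 109 108 106 108 135 186 198
245   140 136 163 225 242 223 224 237 116  34  61 108 112 110 108 108 105 107 135 184
246   144 140 141 189 246 232 191 195 139  46  54 100 113 122 110 109 109 107 106 134
247   143 143 140 138 140 118  98 125 131  61  84 133 122 143 112 109 109 107 107 107
248   139 144 142 135 100  70  70  99 130 101 127
[... 236 characters left out ...]
29 126 124 118 116 114  84  99 133 169 166 109 103 107 110
252   131 105  96  68  89 117 100  75  74 113 160 139 179 224 253 241 168 111 104 108
253   184 145 117  70  66  77  75  67  84 167 247 238 249 247 238 209 242 168 107 106
254   222 229 194 109  71  70  73  71  81 121 189 244 246 237 226 207 231 221 131 106
255   248 250 250 196 107  71  73  73  78 108 146 195 237 220 217 242 238 203 155 109
[[192.68975371 239.90219563]] [[192.68975371 239.90219563]] [[192.68975371 239.90219563]]
[[192.63727569 239.52685607]] [[192.90184058 240.14043112]] [[192.25493321 240.07055353]][ WARN:0@6.167] global loadsave.cpp:1063 imwrite_ Unsupported depth image for selected encoder is fallbacked to CV_8U.
```

```bash
python3 - <<'E'
from h import *
b=cv2.imread('pics/top0.png');a=cv2.imread('pics/p3.png')
A=cv2.resize(b[245:287,195:237],(400,400),interpolation=cv2.INTER_CUBIC)
B=cv2.resize(a[236:258,184:206],(400,400),interpolation=cv2.INTER_CUBIC)
cv2.imwrite('pics/v12.png',np.hstack([A,B]))
g=b.mean(2)
print('    ',' '.join('%3d'%v for v in range(198,232)))
for i in range(250,284):print(i,' ',' '.join('%3d'%v for v in g[i,198:232]))
for P in((450,20,48.),(415,-27,54.)):
  P=np.array(P)
  for v in((0,0,0),(-.362,-.932,0),(-.932,.362,0),(0,0,1)):print(v,np.round(proj('top',P+np.array(v))[0],2))
E
```

```text
198 199 200 201 202 203 204 205 206 207 208 209 210 211 212 213 214 215 216 217 218 219 220 221 222 223 224 225 226 227 228 229 230 231
250   113 112 113 128 182 165 108  75  66  69 103 114 114 114 114 114 113 113 110 119 173 183 213 223 229 242 242 239 234 229 217 207 175 188
251   138 124 113 175 203 204 141  73  54  84 109 113 114 113 113 114 114 114 113 114 114 118 173 199 220 232 238 241 242 245 236 229 223 215
252   203 170 139 181 204 199 135  73  85 124 136 135 120 114 113 114 113 114 114 114 114 113 111 129 170 205 222 229 236 243 244 241 237 231
253   190 196 201 204 204 171 104  58 143 194 204 204 146 113 114 114 113 114 130 118 114 114 114 114 110 121 176 198 217 224 231 238 242 234
254   155 158 183 196 197 141  75  86 178 204 204 204 147 114 114 114 114 130 192 152 133 133 116 114 114 114 115 115 143 183 205 221 227 219
255   222 185 172 169 155 105  64 142 193 204 204 204 147 114 130 135 135 191 204 205 204 205 149 133 117 114 114 115 114 112 124 189 195 189
256   250 251 244 215 136  66  52 161 197 203 205 205 148 114 185 204 204 204 204 204 205 204 205 206 148 132 11
[... 3409 characters left out ...]
 239 218 175 124  54  18  14
281    21  21  22  21  20  20  23  21  22  21  23  21  22  22  23  23  21  22  21  21  22  21  22  86 196 232 244 246 238 222 180  86  21  15
282    21  21  22  21  21  21  21  22  22  21  22  22  22  22  20  21  21  23  21  23  22  24  22 109 213 239 247 242 229 207 154  67  14  15
283    22  23  22  22  22  22  21  22  22  21  21  22  22  23  21  22  21  22  21  22  20  21  23  43 171 215 233 234 219 189 110  37  12  16
(0, 0, 0) [202.74 258.47]
(-0.362, -0.932, 0) [203.22 258.66]
(-0.932, 0.362, 0) [202.55 258.95]
(0, 0, 1) [202.65 258.48]
(0, 0, 0) [226.36 276.88]
(-0.362, -0.932, 0) [226.84 277.07]
(-0.932, 0.362, 0) [226.17 277.36]
(0, 0, 1) [226.29 276.91]
```

View pics/v12.png

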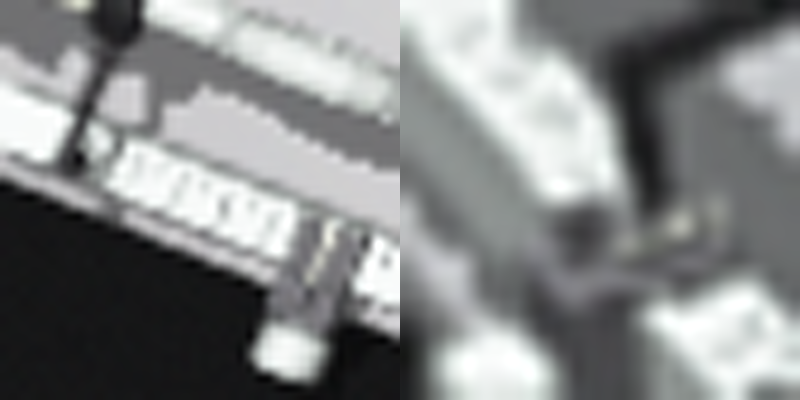

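In the initial top view the blade's face is at (227, 275.5), in line with the bright edge on the cursor. That gives a cursor setting of about 52–53 mm. The scene view puts the pointer 1.5–2.5 mm short, so I advance 1.5 mm.

Emit:
{"method": "jog_arm", "body": {"series": "1 0 0 1 0;1 0 0 1.5 0;1 0 0 1.5 0;1 0 0 1.5 0;1 0 0 1.5 0;1 0 0 1.5 0"}}

```text
clock: 13.92
tool_pos: [442.5, -87.5, 89.0]
tcp_rot: [[0.001, 0.933, -0.361], [0.001, -0.361, -0.933], [-1.0, -0.0, -0.002]]
contact_force: [4.1, 8.8, 4.8]
width: 8.1
```

```bash
python3 num.py p4 2>/dev/null; python3 - <<'E'
from h import *
xv=np.array([.365,.931])
for _ in range(5):
    cams.camera('scene');o={}
    for t,z in(('pointer',48),('cursor_index',54)):
        r=models.tip_of('scene',t)
        if r:o[t]=atz('scene',r[0]['centre'],z);print(t,np.round(r[0]['centre'],1),round(r[0]['confidence'],2),end=' ')
    if len(o)==2:print('gap',(o['pointer']-o['cursor_index'])[:2]@xv)
E
```

```text
13.925 [442.51825817 -87.49457805  88.96884203] [4.11161415 8.84408122 4.77916378] drawn 53.264286516968106
     188 189 190 191 192 193 194 195 196 197 198 199 200 201 202 203 204 205 206 207
238   239 238 187 159 144 108 104 100  78  57  50  47  32  44  68  83 121 161 199 201
239   242 237 226 214 225 158 104  81  54  37  37  42  54  95 145 162 199 200 201 199
240   238 216 216 241 243 233 135  85  37  33  53  77  94 136 192 202 202 198 196 195
241   239 243 239 231 219 231 197 123  41  36  73 113 111 112 139 183 187 198 196 194
242   193 243 239 220 209 210 242 178  62  31  69 114 111 108 106 113 139 196 197 195
243   148 201 242 242 236 228 244 200  85  31  63 109 112 109 107 105 130 186 199 197
244   136 148 204 241 241 237 238 212  98  33  53  95 111 110 108 106 107 135 185 198
245   140 138 162 226 242 223 224 237 120  34  42  81 110 111 109 108 106 107 135 185
246   144 138 141 188 246 232 195 209 155  50  43  86 114 121 109 108 109 106 107 135
247   145 143 139 139 139 118 100 146 174  68  79 131 138 147 112 110 109 109 106 106
248   139 144 144 135 100  69  68  99 132  98 1
[... 530 characters left out ...]
 226 207 230 220 133 105
255   248 250 250 196 107  70  73  72  79 108 146 194 237 220 216 241 236 209 187 110
[[192.68975371 239.90219563]] [[192.68975371 239.90219563]] [[192.68975371 239.90219563]]
[[192.63727569 239.52685607]] [[192.90184058 240.14043112]] [[192.25493321 240.07055353]]
pointer [198.6 245.6] 0.74 cursor_index [191.9 248.5] 0.45 gap 7.888729919555471
pointer [270.5 316. ] 0.73 cursor_index [192.5 246.3] 0.63 gap -241.43273624669632
pointer [195.9 246.2] 0.53 cursor_index [293.2 344. ] 0.59 gap 317.44526187641713
pointer [196.5 245.4] 0.66 cursor_index [192.8 246.4] 0.49 gap 5.827026760194037
pointer [198.2 244.5] 0.54 cursor_index [194.3 242.4] 0.52 gap -3.7325311776296295
```

```bash
python3 - <<'E'
from h import *
a=np.radians(68.6);xv=np.array([np.cos(a),np.sin(a),0]);yv=np.array([-xv[1],xv[0],0]);Z=np.array([0,0,1.])
def box(n,c,tx,wy,h):  # c = point at given z of centre; h up(+)/down(-)
    f=lambda sx,sy,z:np.round(proj(n,c+sx*tx/2*xv+sy*wy/2*yv+z*Z)[0],2).tolist()
    return {k:[f(*q) for q in v] for k,v in dict(mx=[(-1,-1,0),(-1,1,0),(-1,1,h),(-1,-1,h)],back=[(1,-1,0),(1,1,0)]).items()}
def at(n,px,z):return atz(n,px,z)
# scene p4: -x face bottom centre ~ (197.4,247.0); solve for pointer centre
for n,px,ks in(('scene',(197.4,247.0),(-2,0,2,4)),('top',(203.6,261.7),(50,52,54,56))):
    F=at(n,px,48);C=F+2*xv
    print(n,'pointer world',np.round(C,1));[print(' ',k,v) for k,v in box(n,C,4,5,21).items()]
    for k in ks:
        B=C+8*yv-k*xv;B[2]=54;print(' blade k',k,np.round(B,1),box(n,B,3,5,-9))
E
```

```text
scene pointer world [425.7 -29.6  48. ]
  mx [[198.5, 246.56], [196.29, 247.44], [195.2, 239.37], [197.45, 238.5]]
  back [[197.63, 245.57], [195.42, 246.44]]
 blade k -2 [418.9 -24.8  54. ] {'mx': [[194.1, 245.06], [191.86, 245.94], [192.35, 249.36], [194.57, 248.48]], 'back': [[193.45, 244.31], [191.21, 245.19]]}
 blade k 0 [418.2 -26.7  54. ] {'mx': [[194.54, 245.56], [192.3, 246.44], [192.78, 249.86], [195.01, 248.98]], 'back': [[193.88, 244.81], [191.65, 245.69]]}
 blade k 2 [417.5 -28.5  54. ] {'mx': [[194.97, 246.06], [192.73, 246.94], [193.21, 250.37], [195.44, 249.48]], 'back': [[194.32, 245.31], [192.08, 246.19]]}
 blade k 4 [416.7 -30.4  54. ] {'mx': [[195.41, 246.56], [193.17, 247.45], [193.65, 250.88], [195.88, 249.99]], 'back': [[194.75, 245.81], [192.51, 246.69]]}
top pointer world [444.5  20.1  48. ]
  mx [[204.08, 260.5], [203.12, 262.9], [201.19, 263.32], [202.16, 260.86]]
  back [[202.18, 259.74], [201.23, 262.14]]
 blade k 50 [418.8 -23.5  54. ] {'mx': [[225.75, 273.97], [224.8, 276.39], [225.4, 276.09], [226.35, 273.69]], 'back': [[224.31, 273.39], [223.35, 275.82]]}
 blade k 52 [418.1 -25.4  54. ] {'mx': [[226.72, 274.36], [225.76, 276.78], [226.36, 276.47], [227.3, 274.07]], 'back': [[225.27, 273.78], [224.32, 276.2]]}
 blade k 54 [417.3 -27.2  54. ] {'mx': [[227.68, 274.74], [226.72, 277.16], [227.31, 276.85], [228.26, 274.45]], 'back': [[226.23, 274.16], [225.28, 276.59]]}
 blade k 56 [416.6 -29.1  54. ] {'mx': [[228.64, 275.12], [227.69, 277.55], [228.27, 277.23], [229.21, 274.83]], 'back': [[227.2, 274.55], [226.24, 276.97]]}
```

The two views bracket the setting: top gives about 53 mm and scene about 54.7 mm, with the rod at 53.3 mm. A final nudge of 0.8 mm, then I hold.

Emit:
{"method": "jog_arm", "body": {"series": "1 0 0 0.8 0;1 0 0 0.8 0;1 0 0 0.8 0;1 0 0 0.8 0;1 0 0 0.8 0;1 0 0 0.8 0;1 0 0 0.8 0;1 0 0 0.8 0;1 0 0 0.8 0;1 0 0 0.8 0"}}

```text
clock: 16.12
tool_pos: [442.2, -88.3, 89.0]
tcp_rot: [[0.0, 0.933, -0.361], [0.001, -0.361, -0.933], [-1.0, -0.0, -0.002]]
contact_force: [5.4, 8.2, 6.1]
width: 8.1
```

Emit:
{"method": "jog_arm", "body": {"series": "1 0 0 0 0;1 0 0 0 0;1 0 0 0 0;1 0 0 0 0;1 0 0 0 0;1 0 0 0 0;1 0 0 0 0;1 0 0 0 0;1 0 0 0 0;1 0 0 0 0"}}

```text
clock: 17.38
tool_pos: [442.2, -88.2, 89.0]
tcp_rot: [[0.001, 0.933, -0.361], [0.001, -0.361, -0.933], [-1.0, -0.0, -0.002]]
contact_force: [5.3, 9.1, 5.3]
width: 8.7
```

Emit:
{"method": "jog_arm", "body": {"series": "1 0 0 0 0;1 0 0 0 0;1 0 0 0 0;1 0 0 0 0;1 0 0 0 0;1 0 0 0 0;1 0 0 0 0;1 0 0 0 0;1 0 0 0 0;1 0 0 0 0"}}

```text
clock: 18.62
tool_pos: [442.2, -88.3, 89.0]
tcp_rot: [[0.0, 0.933, -0.361], [0.001, -0.361, -0.933], [-1.0, -0.0, -0.002]]
contact_force: [5.5, 8.5, 6.0]
width: 8.1
```

```bash
python3 num.py p5 2>/dev/null | head -14; python3 -c "
from rig import robot;robot.sign_off()"
```

```text
18.625 [442.23098722 -88.2572235   88.97640286] [5.48515959 8.54822737 5.9840083 ] drawn 54.07910858045382
     188 189 190 191 192 193 194 195 196 197 198 199 200 201 202 203 204 205 206 207
238   239 238 186 160 142 109 106  96  75  74  55  48  40  31  49  82 121 145 161 198
239   242 237 226 214 224 156 104  84  54  50  35  37  46  72 125 163 201 201 199 200
240   238 216 215 241 243 233 138  95  39  30  45  72  85 121 190 204 202 199 196 195
241   239 243 239 231 219 230 195 124  45  30  67 114 112 111 141 183 187 198 196 194
242   194 243 239 221 208 210 241 180  84  34  65 110 111 109 106 114 139 197 198 196
243   148 201 242 242 236 229 243 203 119  42  52  96 111 110 107 107 130 186 200 198
244   137 149 205 241 241 237 238 211 100  31  44  84 110 111 108 107 108 136 186 198
245   141 137 162 225 242 223 223 236 136  38  41  84 111 110 109 107 106 107 135 185
246   144 139 140 189 246 231 195 223 208  66  40  82 115 122 110 110 109 106 106 134
247   144 143 139 139 139 118 102 170 225  81  60 110 138 147 112 109 109 108 105 108
248   138 145 143 134  99  68  67 103 139  98 113 160 152 130 108 110 111 109 109 106
249   122 136 136 141 118  77  75 110 152 129 111 110  82  84  93 106 108 109 109 109
the job is handed in; nothing more can be done
```

The job is handed in at 18.6 s: the readout is on, and the ring is held with the rod drawn 54.1 mm by the tool's travel. How exactly the pointer stands level with the blade is only known to about 1–2 mm.

- **Toggle:** I flipped it before touching the ring. A picture taken afterwards showed the lever leaning to the rear, at the predicted "on" position.
- **Hold:** the last move was 0.8 mm, and the arm then held one pose for more than 2.5 s. The tool position stayed within about 0.1 mm. The pull along the rod was about 10 N, as the spring data predict for this draw.
- **Level check:** the two views disagreed slightly. The first top picture put the cursor at about 53 mm and the scene pictures at about 55 mm, so I settled between them. The arm blocked the top view during the pull, so I could not check it again from there. The pointer and cursor networks were too noisy there to decide it, and some of their hits were plainly wrong.
- **Cursor and bystanders:** the cursor kept the same pixels throughout the pull. I steered clear of the slide box, cup, coverslip box and marker and felt no unexpected contact force, but took no final picture of them.

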